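# Draw the filter cassette from the bench dust extractor and show it over the waste pan

### The job

The bench dust extractor beside the sorting sheet needs its filter checked: lift the flap on its top (it has a knob near the front edge) and lay it right back so that it stays open, then draw the filter cassette hidden under it straight up out of its slot by its pull tab, without pressing on the pleated paper. Carry it upright to the steel waste pan beside the extractor and finish holding it there, still and upright, low over the middle of the pan so that loose dust drops into it (less than a hand's breadth above the rim, touching nothing), with one of its broad pleated faces turned to the front of the table. Leave the flap open and do not disturb the pan, the brush, the moisture meter or the hand stamp.

Things in the scene. Friction and masses are not known exactly. Their poses are not given: they have to be found in the camera images.
- extractor: bench dust extractor, white box fixed to the table, 180 mm deep (x), 170 mm wide (y), deck 135 mm high. Origin: centre of its underside; x to its back, y left, z up. In the deck, centred, is a well 130 mm (x) by 110 mm (y), floor at z = 97 mm; in that floor, centred, the filter's slot, 104 mm (x) by 17 mm (y), down to z = 10 mm. The flap covers the well
- flap (a joint): the flap over the well: white sheet 156 mm from hinge to front edge, 132 mm wide, 3 mm thick, 0.16 kg. 0 rad = shut; grows as its front edge goes up and over to the back; stops at 2.4 rad (lying back, knob behind it). It swings freely: let go below about 1.45 rad it falls shut, past about 1.6 rad it falls back to its stop and stays open
- flap_knob (a point): centre of the head of the black round knob on the flap (moves with it). Head 22 mm across, from 17 to 36 mm above the flap's middle plane, on a 13 mm stem. The point is 128 mm in front of the hinge line, 24 mm above the flap's plane, midway across; 163 mm above the table when shut. Its axes are the extractor's when shut and turn with the flap
- flap_hinge (a point): middle of the flap's hinge line, which runs along the extractor's y at its back, 139 mm above the table and 76 mm behind the extractor's middle (axes as the extractor)
- filter_tab (a point): centre of the cassette's pull tab: flat upright black tab 34 mm wide (x), 10 mm thick (y), 30 mm tall (z) on the middle of its top edge. In the well its foot is 3 mm above the well's floor, its top 5 mm below the deck. Axes: x along the cassette, y through its thickness, z up; in the slot as the extractor's. The loose cassette weighs 0.11 to 0.23 kg
- filter_plate (a point): centre of the cassette's plate: aluminium frame 100 mm long (x), 14 mm thick (y), 90 mm high (z), with white pleated paper on both broad faces (the faces look along +y and -y). 60 mm below the centre of the tab
- filter: the whole filter cassette (frame, paper, tab); origin at the middle of its lower edge, 105 mm below the centre of the tab, 10 mm above the table while in the slot; axes as the tab's
- pan: loose empty stainless-steel waste pan on the table to the right of the extractor: open, 150 mm (x) by 210 mm (y) over the rim, 40 mm tall, sheet walls sloping outwards. Origin: centre of its underside
- pan_mouth (a point): centre of the pan's open mouth, at rim height, 40 mm above the table
- work_table: the table; x points from its front edge (the robot's side) to its back, y to the left, z up
- brush: flat brush with wooden handle and pale bristles, about 190 x 65 x 17 mm, lying to the left of the extractor; leave alone. Origin at its underside
- meter: black hand moisture meter lying on its side, 148 x 141 x 70 mm, behind and to the left of the extractor; leave alone. Origin at its underside
- stamp: wooden hand stamp standing upright, 37 x 48 x 74 mm, behind the pan; leave alone. Origin at its underside

How it is judged:
By the outcome, as a careful person would: the job done as asked, in the order asked, and still so for the second after the job is handed in, while the arm keeps its last pose, push and grip.
It also fails if it takes over 61 s, if anything falls off the work surface, if the arm or the gripper's body presses on something with over 40 N, if the wrist force passes 120 N, or if a joint passes its speed limit or range.

### The arm

A 6-joint arm with a two-finger parallel gripper is mounted at the origin on a cart in front of the work surface, level with it; the furniture and walls round the work are solid. World frame = base frame: x ahead of the robot, y to its left, z up, the work surface at z = 0. Lengths are in m, angles in degrees, forces in N, time in s.
With the tool pointing down it reaches from about 0.25 to 0.725 m from the base axis. Payload 9.7 kg.
Tool frame: the origin (TCP) lies at the very end of the fingers, on their centre line; the grasp point (between the pads) lies 19 mm behind it (bot.grip_depth is the distance from the TCP to the grasp point, in m); z points along the fingers, y is the direction in which the jaws open and shut (so a half turn about z gives the same grasp; the last joint's range is limited). The gripper opens to 85 mm and grips with 20 to 120 N. Pads are 22 mm wide; open, the fingers measure 114 mm over their backs; the gripper's body (76 mm by 85 mm) begins 54 mm behind the grasp point. The pads swing forward as they close: fully open they stand 13 mm farther back than shut.
Start: joints at [75.459, 4.979, 10.078, 95.1, 0, 90], TCP at [0.138, 0.532, 0.231] pointing down, gripper open.
Joint ranges: [-179.16, 179.16], [-48.56, 103.87], [-65.8, 70.77], [-126.05, 130.52], [-82.76, 87.17], [-180, 180]. Speed limits (degrees/s): [127.2, 127.2, 147.25, 180, 180, 180].

### API

Orientations are given as [roll, pitch, yaw] about the fixed x, y, z axes, in that order (R = Rz(yaw) Ry(pitch) Rx(roll)).
In Python, from workcell import telemetry, optics, order, bot gives the robot as it stands. The module is installed in compiled form; this text tells all that it offers.
- The arm moves only by the shell command python3 -m inch 'ROWS' [FORCE]. ROWS is JSON, a list of rows, each a list of 7 numbers: the shift along the tool's x, y, z in m, then the turn, a rotation vector about the tool's x, y, z in rad, then the closure, from 0 (fully open) to 1 (shut). In form: [[tx, ty, tz, rx, ry, rz, grip], ...]. A call has 1 to 12 rows; each row is the pose to reach, as a shift and turn from the pose commanded when the call began, along the tool's axes at that moment; what a row does not reach only later rows make up. A row lasts 1/12 s, in which the tool goes at most 41.7 mm and 7.16 degrees, less where a joint would pass 70% of its speed; a pose out of reach is approached as far as the arm can. A call with a gripper value outside its range is refused whole. The fingers move at their own pace and stop on an object; FORCE is the grip in N (left out, the last holds). Time passes only in rows, so rows that repeat a pose let the fingers close. It gives the time, the measured TCP pose, the force and the opening at its end, in the units of the state.
- telemetry.get_obs(): the state, without advancing time (a new reading comes with each control period).
- optics.camera(name): name is "side" or "top" or "wrist"; returns (picture, depth): 480x640x3 uint8, red, green, blue; 480x640 float32, m along the optical axis (not along the pixel's ray), 0 where there is no reading.
- optics.camera_info(name): a dict with "camera_matrix" (3x3 intrinsics, pixels), "xyz" and "attitude" of the camera in the world; the wrist camera has in their place "mount" (4x4, takes a point from camera to tool coordinates, whose origin is the TCP and whose axes are the flange's). Camera axes: x right, y down, z forward; pixel columns grow to the right and rows downward; lengths in m; the calibration is good to about 2 mm. A picture is of the moment at which its call begins: read the wrist's pose just before it. camera_info takes no time and is no camera call.
- order.job_done(): hands the job in, once; it reports no verdict.
The state is a dict: "time": time; "q": joint angles; "qd": joint speeds; "joint_efforts": joint torques, N m; "ee_pos": TCP position; "tcp_rot": TCP orientation; "wrist_force": force on the tool from outside, world axes, zero at the start; "torque": the same for the moment, N m; "opening": finger opening in m.
Only numpy, scipy, OpenCV 4.12 (cv2) and the standard library are available. Lean on these libraries where they do the work, as an engineer would, in place of code of your own. Each camera call takes 0.05 s, during which the arm holds its last target. There are 200 camera calls.

## Working session

There is one attempt and no reset: what is moved stays moved. The work goes in short steps, Python scripts to look and compute and a shell command to move; the robot and the scene stay as the last step left them, time stands still between calls to the robot, and variables do not carry over. Pictures are saved under pics/ and viewed, about 8 in all and at most 12, crops included, and the job is handed in when it is done.

```bash
mkdir -p pics; cat > h.py <<'E'
import numpy as np, cv2
from scipy.spatial.transform import Rotation as R
from workcell import telemetry, optics, order, bot
def snap(n, f=None):
    o=telemetry.get_obs(); im,d=optics.camera(n); 
    if f: cv2.imwrite(f'pics/{f}.png',im[...,::-1])
    return o,im,d
def cam(n,o=None):
    i=optics.camera_info(n); K=np.array(i['camera_matrix'])
    if n=='wrist':
        T=np.eye(4);T[:3,:3]=R.from_euler('xyz',o['tcp_rot'],degrees=True).as_matrix();T[:3,3]=o['ee_pos']
        return K,T@np.array(i['mount'])
    T=np.eye(4);T[:3,3]=i['xyz'];a=np.array(i['attitude'])
    T[:3,:3]=a if a.shape==(3,3) else R.from_euler('xyz',a,degrees=True).as_matrix()
    return K,T
def ray(K,T,u,v,z):
    d=T[:3,:3]@np.linalg.inv(K)@[u,v,1]; c=T[:3,3]
    return c+d*(z-c[2])/d[2]
def cloud(K,T,d):
    v,u=np.mgrid[:480,:640]; p=np.stack([(u-K[0,2])/K[0,0]*d,(v-K[1,2])/K[1,1]*d,d],-1)
    P=p@T[:3,:3].T+T[:3,3]; P[d<=0]=np.nan; return P
def proj(K,T,p):
    q=T[:3,:3].T@(np.array(p)-T[:3,3]); q=K@q; return q[:2]/q[2]
E
python3 - <<'E'
from h import *
for n in('top','side'):
    print(n,optics.camera_info(n)); snap(n,n+'0')
print(optics.camera_info('wrist')); print(telemetry.get_obs())
E
```

```text
top {'camera_matrix': array([[453.62229463,   0.        , 325.23738836],
       [  0.        , 453.62229463, 243.09992783],
       [  0.        ,   0.        ,   1.        ]]), 'xyz': array([0.38923538, 0.09612851, 0.9722948 ]), 'attitude': array([-172.77848914,   -0.47918548,  -90.51858023])}
side {'camera_matrix': array([[447.72940585,   0.        , 314.42385379],
       [  0.        , 447.72940585, 242.06410281],
       [  0.        ,   0.        ,   1.        ]]), 'xyz': array([ 1.25599473, -0.52647501,  0.81170442]), 'attitude': array([-139.58473296,    0.489937  ,   49.85169412])}
{'camera_matrix': array([[376.44343625,   0.        , 315.06374155],
       [  0.        , 376.44343625, 232.95288386],
       [  0.        ,   0.        ,   1.        ]]), 'mount': array([[ 1.33955820e-05, -9.47722917e-01, -3.19094458e-01,
         8.29238035e-02],
       [ 9.99999955e-01, -8.33073899e-05,  2.89406167e-04,
        -8.07005096e-04],
       [-3.00859783e-04, -3.19094447e-01,  9.47722873e-01,
        -1.42201768e-01],
       [ 0.00000000e+00,  0.00000000e+00,  0.00000000e+00,
         1.00000000e+00]])}
{'time': 0.1, 'q': array([7.54588687e+01, 5.00633416e+00, 1.00393269e+01, 9.50994332e+01,
       9.39648456e-05, 9.00013991e+01]), 'qd': array([ 0.04173237, -0.08371084,  0.26799579, -0.05184337, -0.1142006 ,
        0.01119166]), 'joint_efforts': array([ 4.69370589e-04, -5.21561909e+01,  4.65650833e+01,  1.59482349e-02,
       -4.91190747e-06, -1.08535875e-05]), 'ee_pos': array([0.13803936, 0.53218412, 0.23067244]), 'tcp_rot': array([-1.79933560e+02, -9.23424366e-05,  1.65457470e+02]), 'wrist_force': array([ 0.77726344, -0.44473212,  0.05865375]), 'torque': array([-0.00911906,  0.03151543, -0.00299673]), 'opening': 0.08504142126256009}
```

View pics/top0.png

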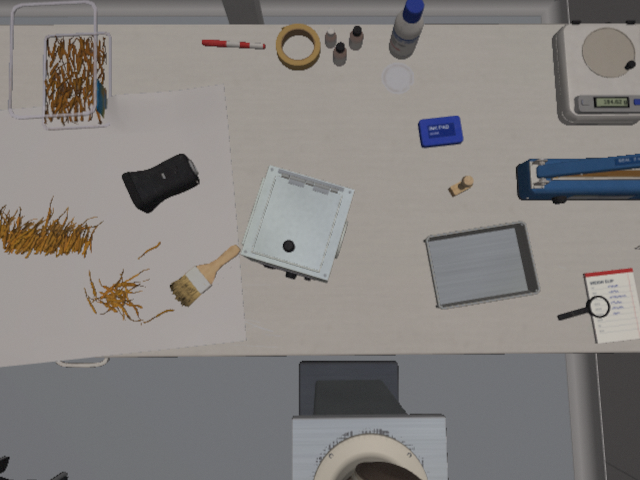

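View pics/side0.png

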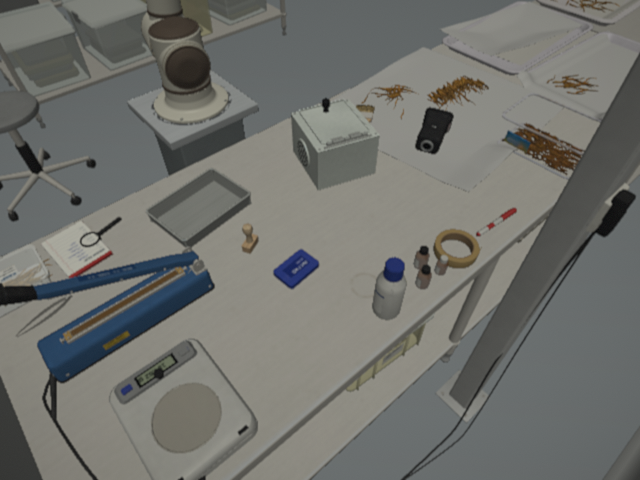

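The top view shows the extractor deck with corners about (268,167), (353,190), (328,281), (243,257), the knob at (289,246) and the pan at (425–538, 223–307). The side view shows the knob at about (326,103).

```bash
python3 - <<'E'
from h import *
o,im,d=snap('top'); K,T=cam('top'); P=cloud(K,T,d)
def rect(m,name,z):
    cs,_=cv2.findContours(m.astype(np.uint8),0,2); c=max(cs,key=cv2.contourArea)
    w=np.array([ray(K,T,*p[0],z)[:2] for p in c],np.float32); r=cv2.minAreaRect(w); print(name,r,cv2.boundingRect(c)); return c
m=(P[...,2]>.12)&(P[...,2]<.155); m[:,:225]=0;m[:,370:]=0;m[:150]=0;m[300:]=0
rect(cv2.morphologyEx(m.astype(np.uint8),2,np.ones((5,5))),'deck',.135)
hsv=cv2.cvtColor(im,cv2.COLOR_RGB2HSV)
k=(hsv[...,2]<60); k[:,:275]=0;k[:,300:]=0;k[:235]=0;k[258:]=0
v,u=np.where(k);print('knob px',u.mean(),v.mean(),len(u),ray(K,T,u.mean(),v.mean(),.170))
roi=np.zeros((480,640),bool);roi[210:320,405:560]=1
zz=P[...,2]
m=roi&(zz>.028)&(zz<.06); v,u=np.where(m); print('rim px',len(u)); w=P[m][:,:2].astype(np.float32); print('rim rect',cv2.minAreaRect(w))
for c in [(425,240),(522,223),(538,291),(440,307)]: print('pan corner',ray(K,T,*c,.04))
for c in [(268,167),(353,190),(328,281),(243,257)]: print('deck corner',ray(K,T,*c,.135), P[c[1],c[0]])
Ks,Ts=cam('side'); o,ims,ds=snap('side')
k=ims.max(2)<60; k[:,:315]=0;k[:,338:]=0;k[:92]=0;k[115:]=0; v,u=np.where(k); print(u.mean(),v.mean(),ray(Ks,Ts,u.mean(),v.mean(),.166))
E
```

```text
deck ((0.5355190634727478, 0.13899292051792145), (0.16942892968654633, 0.17997798323631287), 72.8961181640625) (242, 166, 112, 114)
knob px 288.19 245.87 100 [0.48638991 0.15449714 0.17      ]
rim px 1022
rim rect ((0.46016764640808105, -0.23802751302719116), (0.15496018528938293, 0.21682097017765045), 8.680688858032227)
pan corner [ 0.51213071 -0.12004193  0.04      ]
pan corner [ 0.54637346 -0.32457603  0.04      ]
pan corner [ 0.40471503 -0.34851272  0.04      ]
pan corner [ 0.37405338 -0.14562755  0.04      ]
deck corner [0.6417951  0.19553969 0.135     ] [ 0.68279281  0.21167699 -0.00091706]
deck corner [0.59598348 0.03478926 0.135     ] [0.59622125 0.03471872 0.13403709]
deck corner [0.42488745 0.08371579 0.135     ] [0.43057053 0.08173715 0.00153176]
deck corner [0.47055369 0.2405901  0.135     ] [ 0.48371663  0.26397399 -0.00053233]
325.25 103.98684210526316 [0.49424425 0.14522489 0.166     ]
```

```bash
cat >> h.py <<'E'
def delta(pos,rot,o=None):
    o=o or telemetry.get_obs(); R0=R.from_euler('xyz',o['tcp_rot'],degrees=True); R1=R.from_euler('xyz',rot,degrees=True)
    print('shift',np.round(R0.inv().apply(np.array(pos)-o['ee_pos']),4),'turn',np.round((R0.inv()*R1).as_rotvec(),4))
YAW=-16.5; C=np.array([.5355,.139,0]); E=R.from_euler('z',YAW,degrees=True)
E
python3 - <<'E'
from h import *
delta([.486,.154,.245],[180,0,163.5])
E
```

```text
shift [-0.4318 -0.2788 -0.0139] turn [-0.0008 -0.      0.0342]
```

```bash
python3 -m inch '[[-0.432,-0.279,-0.014,0,0,0.034,0.3],[-0.432,-0.279,-0.014,0,0,0.034,0.3],[-0.432,-0.279,-0.014,0,0,0.034,0.3],[-0.432,-0.279,-0.014,0,0,0.034,0.3],[-0.432,-0.279,-0.014,0,0,0.034,0.3],[-0.432,-0.279,-0.014,0,0,0.034,0.3],[-0.432,-0.279,-0.014,0,0,0.034,0.3],[-0.432,-0.279,-0.014,0,0,0.034,0.3],[-0.432,-0.279,-0.014,0,0,0.034,0.3],[-0.432,-0.279,-0.014,0,0,0.034,0.3],[-0.432,-0.279,-0.014,0,0,0.034,0.3],[-0.432,-0.279,-0.014,0,0,0.034,0.3]]' 20
python3 - <<'E'
from h import *
print(telemetry.get_obs()['q'])
delta([.486,.154,.245],[180,0,163.5])
E
```

```text
time: 1.2
ee_pos: [0.4774, 0.1625, 0.245]
tcp_rot: [180.0, 0.0, 163.5]
wrist_force: [-0.5, 1.1, -0.1]
opening: 0.0597
[ 1.87995865e+01 -9.89791533e-01  5.47223638e+00  9.64440414e+01
  4.71485303e-03  3.52959138e+01]
shift [-0.0107 -0.0058 -0.    ] turn [0.0002 0.0002 0.0001]
```

```bash
python3 -m inch '[[-0.011,-0.006,0,0,0,0,0.3],[-0.011,-0.006,0,0,0,0,0.3],[-0.011,-0.006,0,0,0,0,0.3]]' 20
python3 - <<'E'
from h import *
o,im,d=snap('wrist','w1'); K,T=cam('wrist',o)
k=im.max(2)<60; print('expected knob px',proj(K,T,[.486,.154,.170]))
n,l,s,c=cv2.connectedComponentsWithStats(k.astype(np.uint8))
for i in range(1,n):
    if s[i,4]>150: print(s[i],c[i],ray(K,T,*c[i],.172))
E
```

```text
time: 1.45
ee_pos: [0.4853, 0.1552, 0.2445]
tcp_rot: [-180.0, -0.1, 163.4]
wrist_force: [0.4, 0.2, -0.4]
opening: 0.06
expected knob px [314.79841367 249.85542322]
[247 147 138  17 989] [312.14560162 157.49443883] [0.43138278 0.16873108 0.172     ]
[216 166 199   4 418] [315.12679426 167.74880383] [0.43738713 0.16869609 0.172     ]
[   0  171   86  132 2737] [ 37.57837048 241.01096091] [ 0.43176235 -0.0051853   0.172     ]
[ 535  193  105  137 7839] [598.18586554 270.44878173] [0.54881261 0.31939362 0.172     ]
[ 299  225   33   41 1053] [314.95251662 245.78157645] [0.48274151 0.15507124 0.172     ]
[  0 297  62  36 552] [ 30.18478261 314.11956522] [ 0.47531118 -0.03550169  0.172     ]
[    0   296   640   184 54213] [311.95709516 419.30350654] [0.61018271 0.11482153 0.172     ]
```

View pics/w1.png

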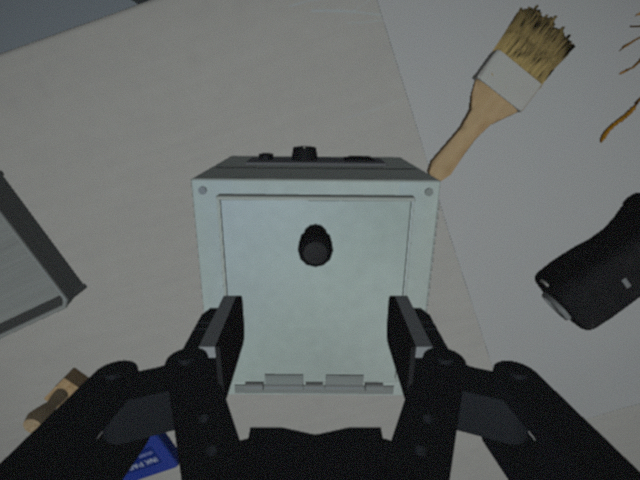

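Knob head at about (315,250), as predicted from the top view. The extractor sides run straight in the picture, so the yaw is good. I'll descend and grip.

```bash
python3 -m inch '[[-0.001,0.001,0.03,0,0,0,0.3],[-0.001,0.001,0.06,0,0,0,0.3],[-0.001,0.001,0.08,0,0,0,0.3],[-0.001,0.001,0.095,0,0,0,0.3],[-0.001,0.001,0.095,0,0,0,0.3],[-0.001,0.001,0.095,0,0,0,1],[-0.001,0.001,0.095,0,0,0,1],[-0.001,0.001,0.095,0,0,0,1],[-0.001,0.001,0.095,0,0,0,1],[-0.001,0.001,0.095,0,0,0,1],[-0.001,0.001,0.095,0,0,0,1],[-0.001,0.001,0.095,0,0,0,1]]' 30
```

```text
time: 2.5
ee_pos: [0.4863, 0.155, 0.1518]
tcp_rot: [-179.9, 0.1, 163.5]
wrist_force: [-6.6, -9.0, 6.8]
opening: 0.0207
```

```bash
python3 -m inch '[[-0.002,0,-0.009,0,0,0,1],[-0.006,0,-0.019,0,0,0,1],[-0.010,0,-0.028,0,0,0,1],[-0.014,0,-0.036,0,0,0,1],[-0.020,0,-0.045,0,0,0,1],[-0.025,0,-0.053,0,0,0,1],[-0.032,0,-0.060,0,0,0,1],[-0.039,0,-0.067,0,0,0,1],[-0.039,0,-0.067,0,0,0,1]]'
python3 - <<'E'
from h import *
snap('side','s2')
E
```

```text
time: 3.25
ee_pos: [0.5235, 0.1437, 0.2192]
tcp_rot: [-179.9, 0.0, 163.4]
wrist_force: [-11.0, -8.4, 5.5]
opening: 0.0206
```

View pics/s2.png

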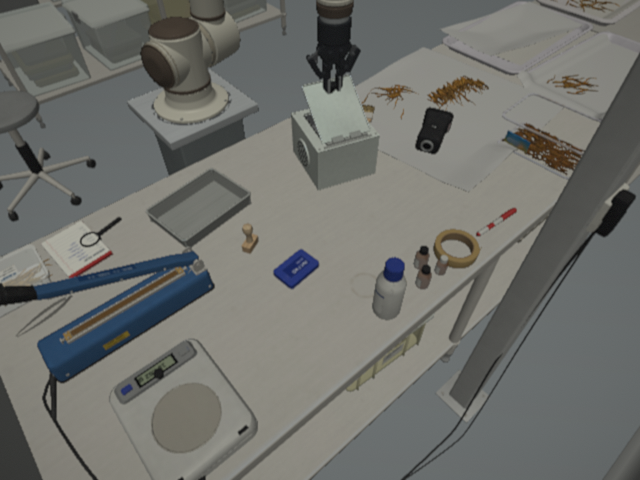

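The side view shows the flap lifted about halfway, with the knob held at about (330,85). I'll carry on round the arc.

```bash
python3 -m inch '[[-0.007,0,-0.006,0,0,0,1],[-0.015,0,-0.0125,0,0,0,1],[-0.032,0,-0.022,0,0,0,1],[-0.051,0,-0.0295,0,0,0,1],[-0.070,0,-0.034,0,0,0,1],[-0.089,0,-0.035,0,0,0,1],[-0.100,0,-0.035,0,0,0,1],[-0.109,0,-0.034,0,0,0,1],[-0.122,0,-0.031,0,0,0,1],[-0.132,0,-0.028,0,0,0,1],[-0.132,0,-0.028,0,0,0,1]]'
python3 - <<'E'
from h import *
snap('side','s3')
E
```

```text
time: 4.22
ee_pos: [0.6525, 0.1042, 0.2474]
tcp_rot: [-179.8, 0.3, 163.3]
wrist_force: [-1.3, -15.1, 10.3]
opening: 0.0202
```

View pics/s3.png

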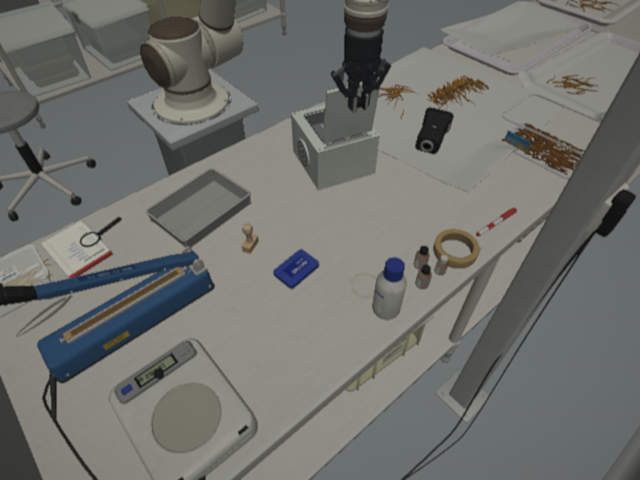

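The flap stands just past vertical, with the knob still gripped. I'll go a little further, release and lift clear.

```bash
python3 -m inch '[[-0.007,0,0.003,0,0,0,1],[-0.014,0,0.006,0,0,0,1],[-0.014,0,0.006,0,0,0,0.55],[-0.014,0,0.006,0,0,0,0.55],[-0.015,0,0.006,0,0,0,0.55],[-0.020,0,-0.015,0,0,0,0.55],[-0.022,0,-0.045,0,0,0,0.55],[-0.022,0,-0.08,0,0,0,0.55],[-0.022,0,-0.095,0,0,0,0.55],[-0.022,0,-0.095,0,0,0,0.55],[0.03,0,-0.095,0,0,0,0.55],[0.06,0,-0.095,0,0,0,0.55]]'
python3 - <<'E'
from h import *
snap('side','s4'); t=E.apply([0,0,0])+C
delta([t[0],t[1],.25],[180,0,163.5])
E
```

```text
time: 5.27
ee_pos: [0.6086, 0.1214, 0.3359]
tcp_rot: [-179.9, -0.2, 163.5]
wrist_force: [0.2, 0.8, 0.6]
opening: 0.0386
shift [ 0.064  -0.0016  0.0868] turn [-0.0045 -0.0114  0.0014]
```

View pics/s4.png

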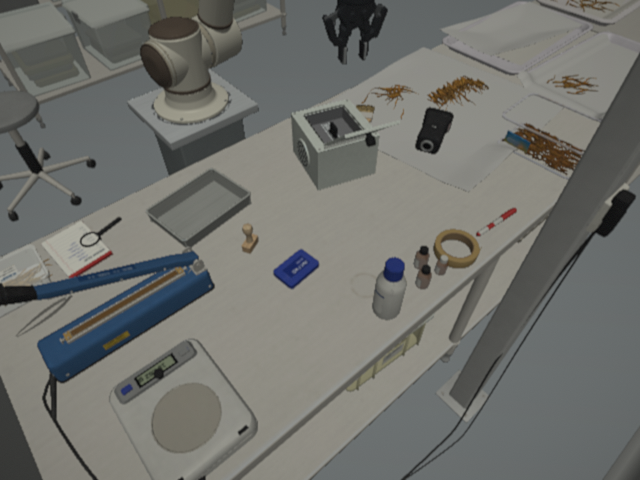

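The flap lies back at its stop with the knob at (370,140), and the black tab shows in the well at about (333,129). I'll move over the well for a closer look.

```bash
python3 -m inch '[[0.03,0,0.03,0,0,0,0.5],[0.06,-0.001,0.06,0,0,0,0.5],[0.065,-0.001,0.086,0,0,0,0.5],[0.065,-0.001,0.086,0,0,0,0.5],[0.065,-0.001,0.086,0,0,0,0.5]]'
python3 - <<'E'
from h import *
o,im,d=snap('wrist','w5'); K,T=cam('wrist',o); print(o['ee_pos'],o['tcp_rot'])
for x in(-.017,.017):
  print('expected tab top',proj(K,T,C+E.apply([x,0,.130])))
P=cloud(K,T,d); u,v=np.round(proj(K,T,C+[0,0,.13])).astype(int)
sub=np.zeros((480,640),bool); sub[v-60:v+60,u-60:u+60]=1
m=sub&(abs(P[...,2]-.130)<.006)
if m.sum()>20:
    r=cv2.minAreaRect(P[m][:,:2].astype(np.float32)); print('depth',m.sum(),r,P[m].mean(0))
k=(im.max(2)<60)&sub
n,l,s,c=cv2.connectedComponentsWithStats(k.astype(np.uint8))
for i in range(1,n):
    if s[i,4]>60: print(s[i],c[i],ray(K,T,*c[i],.130))
E
```

```text
time: 5.73
ee_pos: [0.5412, 0.1385, 0.2509]
tcp_rot: [-179.8, -0.3, 163.6]
wrist_force: [-0.1, 0.1, 1.2]
opening: 0.0427
[0.5412366  0.13851101 0.25086796] [-179.80727736   -0.33808799  163.58887745]
expected tab top [315.11338584 196.27075017]
expected tab top [315.0390278  241.14436107]
depth 589 ((0.5348528027534485, 0.13868190348148346), (0.00973441731184721, 0.033063631504774094), 73.7352294921875) [0.53459227 0.13902545 0.1287962 ]
[ 306  181   20   59 1017] [314.98426745 209.54965585] [0.52856323 0.14097405 0.13      ]
```

View pics/w5.png

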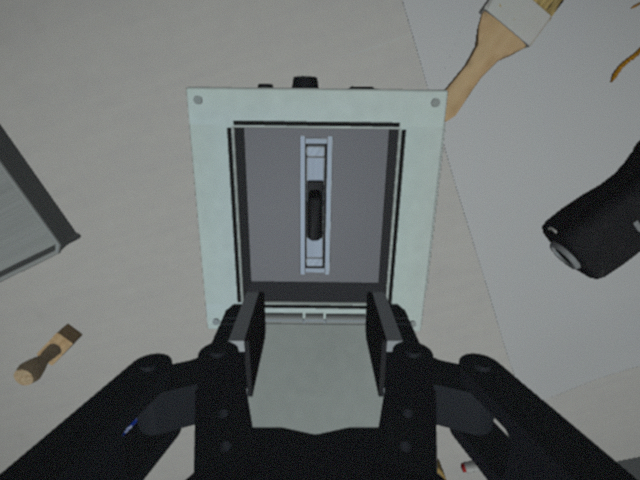

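The tab top shows at (315,215), centred at (0.535, 0.139). It measures 33 x 9.7 mm by depth, which matches the sizes given, and the well is clear.

```bash
python3 - <<'E'
from h import *
delta([.535,.1388,.106],[180,0,163.5])
E
```

```text
shift [ 0.0083 -0.0024  0.1487] turn [0.0001 0.0001 0.001 ]
```

```bash
python3 -m inch '[[0.005,-0.001,0.03,0,0,0,0.62],[0.008,-0.002,0.06,0,0,0,0.62],[0.008,-0.002,0.085,0,0,0,0.62],[0.008,-0.002,0.085,0,0,0,0.62],[0.008,-0.002,0.085,0,0,0,0.62],[0.008,-0.002,0.085,0,0,0,0.62]]'
python3 - <<'E'
from h import *
delta([.535,.1388,.106],[180,0,163.5])
E
```

```text
time: 6.28
ee_pos: [0.538, 0.1392, 0.173]
tcp_rot: [179.9, 0.2, 163.5]
wrist_force: [-0.3, 0.3, 0.8]
opening: 0.0327
shift [ 0.003  -0.0014  0.067 ] turn [ 0.0025  0.0042 -0.    ]
```

```bash
python3 -m inch '[[0.003,-0.001,0.02,0,0,0,0.62],[0.003,-0.001,0.04,0,0,0,0.62],[0.003,-0.001,0.055,0,0,0,0.62],[0.003,-0.001,0.066,0,0,0,0.62],[0.003,-0.001,0.066,0,0,0,0.62],[0.003,-0.001,0.066,0,0,0,0.62],[0.003,-0.001,0.066,0,0,0,1],[0.003,-0.001,0.066,0,0,0,1],[0.003,-0.001,0.066,0,0,0,1],[0.003,-0.001,0.066,0,0,0,1],[0.003,-0.001,0.066,0,0,0,1],[0.003,-0.001,0.066,0,0,0,1]]' 40
```

```text
time: 7.28
ee_pos: [0.5337, 0.139, 0.1051]
tcp_rot: [179.9, 0.2, 163.5]
wrist_force: [0.2, -0.1, 6.6]
opening: 0.0092
```

Gripped at 9.2 mm, which fits the tab. Drawing it straight up.

```bash
python3 -m inch '[[0,0,-0.008,0,0,0,1],[0,0,-0.02,0,0,0,1],[0,0,-0.034,0,0,0,1],[0,0,-0.048,0,0,0,1],[0,0,-0.062,0,0,0,1],[0,0,-0.076,0,0,0,1],[0,0,-0.09,0,0,0,1],[0,0,-0.104,0,0,0,1],[0,0,-0.118,0,0,0,1],[0,0,-0.132,0,0,0,1],[0,0,-0.144,0,0,0,1],[0,0,-0.155,0,0,0,1]]' 60
python3 -m inch '[[0,0,-0.005,0,0,0,1],[0,0,-0.005,0,0,0,1],[0,0,-0.005,0,0,0,1],[0,0,-0.005,0,0,0,1]]'
python3 - <<'E'
from h import *
snap('side','s6')
delta([.460,-.238,.265],[180,0,90]); print(telemetry.get_obs()['q'])
E
```

```text
time: 8.28
ee_pos: [0.5325, 0.1385, 0.2603]
tcp_rot: [-180.0, 0.0, 163.5]
wrist_force: [0.5, -0.7, -2.1]
opening: 0.0088
time: 8.62
ee_pos: [0.5325, 0.1386, 0.2628]
tcp_rot: [-180.0, -0.1, 163.5]
wrist_force: [-0.7, 0.6, -2.0]
opening: 0.0087
shift [-0.0374 -0.3817 -0.0021] turn [-1.300e-03 -4.000e-04  1.283e+00]
[ 1.45964080e+01  5.92294315e+00  1.46131036e+01  9.87650342e+01
 -6.00896372e-03  3.10862938e+01]
```

View pics/s6.png

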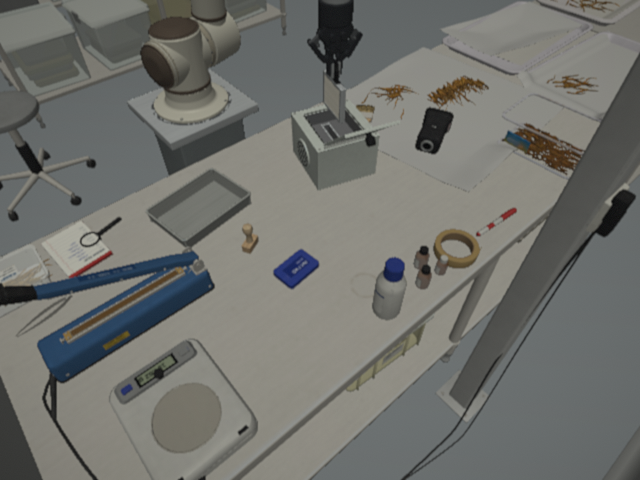

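The cassette hangs free above the deck (about 33 mm clear) and the flap is still open. Carrying it to the pan.

```bash
python3 -m inch '[[0,-0.004,0,0,0,0.01,1],[-0.001,-0.012,0,0,0,0.04,1],[-0.003,-0.026,0,0,0,0.09,1],[-0.004,-0.042,0,0,0,0.15,1],[-0.006,-0.06,0,0,0,0.22,1],[-0.008,-0.08,0,0,0,0.29,1],[-0.01,-0.1,0,0,0,0.36,1],[-0.012,-0.12,0,0,0,0.43,1],[-0.014,-0.14,0,0,0,0.5,1],[-0.016,-0.16,0,0,0,0.57,1],[-0.018,-0.18,0,0,0,0.64,1],[-0.02,-0.2,0,0,0,0.71,1]]'
python3 - <<'E'
from h import *
delta([.460,-.238,.265],[180,0,90])
E
```

```text
time: 9.67
ee_pos: [0.4943, -0.0602, 0.2633]
tcp_rot: [-180.0, 0.0, 122.5]
wrist_force: [0.7, 0.3, -2.7]
opening: 0.009
shift [-0.1315 -0.1245 -0.0017] turn [-2.000e-04  1.000e-04  5.675e-01]
```

```bash
python3 -m inch '[[-0.015,-0.014,0,0,0,0.07,1],[-0.03,-0.028,0,0,0,0.14,1],[-0.045,-0.042,0,0,0,0.21,1],[-0.06,-0.057,0,0,0,0.28,1],[-0.075,-0.071,0,0,0,0.35,1],[-0.09,-0.085,0,0,0,0.42,1],[-0.104,-0.098,0,0,0,0.48,1],[-0.116,-0.11,0,0,0,0.53,1],[-0.126,-0.119,0,0,0,0.56,1],[-0.131,-0.124,0,0,0,0.567,1],[-0.131,-0.124,0,0,0,0.567,1],[-0.131,-0.124,0,0,0,0.567,1]]'
python3 - <<'E'
from h import *
delta([.460,-.238,.178],[180,0,90])
snap('top','t7')
E
```

```text
time: 10.67
ee_pos: [0.4616, -0.2361, 0.2633]
tcp_rot: [-180.0, -0.0, 90.3]
wrist_force: [0.8, 0.7, -3.1]
opening: 0.0087
shift [-0.0019 -0.0016  0.0853] turn [-0.0002 -0.0003  0.0055]
```

View pics/t7.png

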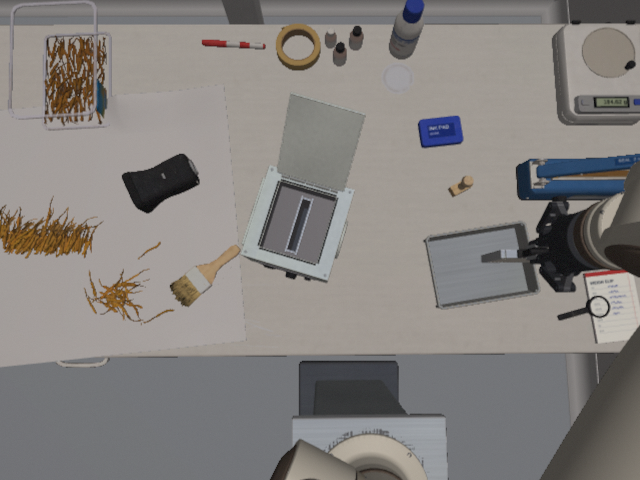

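The top view shows the cassette over the pan at about (500,255), with its long side across the table. The flap is open and the slot empty. Lowering.

```bash
python3 -m inch '[[0,0,0.004,0,0,0,1],[0,0,0.012,0,0,0.005,1],[0,0,0.025,0,0,0.005,1],[-0.001,-0.001,0.04,0,0,0.005,1],[-0.001,-0.001,0.055,0,0,0.005,1],[-0.001,-0.001,0.068,0,0,0.005,1],[-0.001,-0.001,0.08,0,0,0.005,1],[-0.001,-0.001,0.087,0,0,0.005,1],[-0.001,-0.001,0.09,0,0,0.005,1],[-0.001,-0.001,0.09,0,0,0.005,1],[-0.001,-0.001,0.09,0,0,0.005,1],[-0.001,-0.001,0.09,0,0,0.005,1]]'
python3 - <<'E'
from h import *
o,im,d=snap('side','s8'); K,T=cam('side'); P=cloud(K,T,d)
m=(abs(P[...,0]-.460)<.03)&(abs(P[...,1]+.238)<.07)&(P[...,2]>.055)&(P[...,2]<.165)
q=P[m]; print(m.sum(),q.min(0),q.max(0)); f=q[q[:,0]>.45]
lo=q[q[:,2]<np.percentile(q[:,2],15)];print('low',lo.mean(0),'y mid',(q[:,1].min()+q[:,1].max())/2)
# broad face plane
b=q[(q[:,2]>.08)&(q[:,2]<.15)]; c=b-np.median(b,0); print('normal',np.linalg.svd(c[np.abs(c[:,0])<.006],full_matrices=0)[2][2])
print(o['ee_pos'],o['qd'].max())
E
```

```text
time: 11.72
ee_pos: [0.4612, -0.2371, 0.1741]
tcp_rot: [179.9, 0.0, 90.1]
wrist_force: [-0.5, -0.5, -1.3]
opening: 0.009
1293 [ 0.45334257 -0.29258112  0.07563008] [ 0.47259758 -0.19169628  0.16497469]
low [ 0.46750125 -0.24432332  0.08427452] y mid -0.24213870001695534
normal [ 0.99999245 -0.0012992   0.00366148]
[ 0.46124648 -0.23707591  0.17413443] 0.037234468047767526
```

View pics/s8.png

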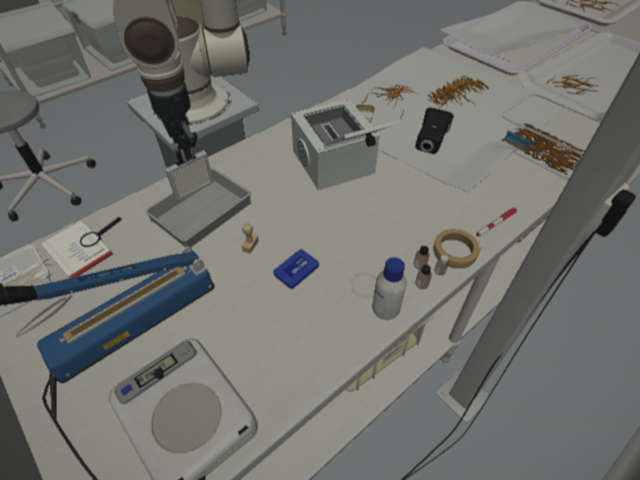

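The cassette hangs over the middle of the pan, upright. Its normal is along x and its lower edge is about 36 mm above the rim. I'll let it settle and hand in.

```bash
python3 -m inch '[[0,0,0,0,0,0,1],[0,0,0,0,0,0,1],[0,0,0,0,0,0,1],[0,0,0,0,0,0,1],[0,0,0,0,0,0,1],[0,0,0,0,0,0,1]]' && python3 -c "
from workcell import order; print(order.job_done())"
```

```text
time: 12.27
ee_pos: [0.461, -0.237, 0.1734]
tcp_rot: [180.0, -0.0, 90.1]
wrist_force: [0.0, -0.5, -1.8]
opening: 0.0089
the job is handed in; nothing more can be done
None
```

The job is done and was handed in after about 12 s of robot time. I lifted the flap by its knob and laid it back to its stop. I then drew the filter cassette straight up by its tab and carried it to the waste pan, where the arm is holding it still.

- **Position:** the cassette is upright and centred over the pan to within about 5 mm. Its lower edge is about 36 mm above the rim.
- **Facing:** a broad pleated face is square to the front of the table; the measured face direction is along x to within 0.3°.
- **Grip:** it is steady, with the tab still 8.9 mm between the pads and only the cassette's weight (about 2 N) showing at the wrist.
- **Surroundings:** the last pictures show the flap open and the pan, brush, meter and stamp where they started. I judged this by eye and did not measure it.
- **Disagreement between cameras:** the first side-camera fix of the knob was about 1 cm off the top-camera fix. The wrist view agreed with the top camera, so I used that one.
- **Side force while opening the flap:** the wrist showed up to about 18 N, below the 120 N limit.

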